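# Hang the eye bracket on the free peg

## Task

Hang the tallest steel bracket, the one with the large round eye through its upright plate, on the empty peg of the pegboard bay: the peg goes through the eye and the bracket hangs freely and upright from it, released and at rest. Leave the other two brackets standing where they are.

Things in the scene. Friction and masses are not known exactly. Their poses are not given: they have to be found in the camera images.
- bracket_mid (a point): Centre of the eye, half-way up the bracket to hang: steel inverted T, tallest of three, 0.4 kg. Upright plate 130 tall, 56 wide (y), 6 thick (x) on a foot 50 (x) by 56 by 8. The eye is a 36 hole along x, its centre 65 below the plate's top, so the top 47 are solid, to be gripped across the thickness. z up; a half turn makes no difference. Sizes in mm.
- peg_mid (a point): On the axis of the empty one of three pegs 100 mm apart: level fixed rod 10 thick, 140 above the bench. x runs along it into the board, whose face is at x=70; free end x=-68, its last 6 mm a collar 16 across; z up. Other pegs carry stock up to 60 across. Board 172 high; two posts 120 high at x=-75, 162 mm either side of the middle peg; open gate outside, at the bay's far end.
- short_mid (a point): Half-way up a bystander, the short bracket: inverted T 85 mm tall, plate 44 wide (y) and 6 thick (x), foot 46 by 44, with only a small 10 mm hole. It stands on the bench and stays there; z is up.
- angle_mid (a point): Half-way up the plate of a bystander, the blank angle bracket: L shape, no hole, plate 100 mm tall, 70 wide (y) and 6 thick (x), foot 60 long to its +x side. It stands on the bench and stays there; z is up.
Mind the look-alikes: they are no part of the job. Leave any purple or red look-alike of the part that bears bracket_mid alone.

How it is judged:
At the end, for the whole second after the job is handed in: The empty peg passes through the bracket's eye and the bracket hangs from it at rest: eye centre between stop collar and board, within 12 mm of the peg's axis sideways and 5 to 20 mm below it, bracket upright within 15 degrees, eye axis within 25 degrees of the peg (x of bracket_mid in the frame of peg_mid between -0.06 and 0.064 m and y of bracket_mid in the frame of peg_mid between -0.012 and 0.012 m and z of bracket_mid in the frame of peg_mid between -0.02 and -0.005 m and angle between bracket_mid's own z axis and vertical below 0.26 rad and linear speed of bracket below 0.04 m/s and angle between the x axis of bracket_mid and the x axis of peg_mid, either way round below 0.44 rad); the robot touches nothing.
It fails at once if one of the other two brackets is shifted by more than 30 mm or tipped (distance of any of short_mid, angle_mid from where it was at the start of the episode above 0.03 m or angle between any of short_mid, angle_mid's own z axis and vertical above 0.35 rad).
It also fails if it takes over 40 s, if anything falls off the work surface, if the arm or the gripper's body presses on something with over 40 N, if the wrist force passes 120 N, or if a joint passes its speed limit or range.

## Robot

A 6-joint arm with a two-finger parallel gripper is mounted at the origin on the work surface. World frame = base frame: x ahead of the robot, y to its left, z up, the work surface at z = 0. Lengths are in m, angles in rad, forces in N, time in s.
With the tool pointing down it reaches from about 0.3 to 0.775 m from the base axis. Payload 14.6 kg.
Tool frame: the origin (TCP) lies midway between the tips of the shut fingers; the grasp point (between the pads) lies 19 mm behind it (ctrl.pinch_z is the distance from the TCP to the grasp point, in m); z points along the fingers, y is the line along which they close (so a half turn about z gives the same grasp; the last joint's range is limited). The gripper opens to 94 mm and grips with 3 to 60 N. Pads are 16 mm wide; open, the fingers measure 119 mm over their backs; the gripper's body (75 mm by 177 mm) begins 78 mm behind the grasp point.
Start: joints at [1.051, 0.3, 1.521, -0, 1.321, -0.067], TCP at [0.241, 0.495, 0.205] pointing down, gripper open.
Joint ranges: [-3.03, 3.03], [-0.79, 2.21], [0.23, 2.52], [-1.04, 4.18], [0, 3.07], [-2.55, 2.55]. Speed limits (rad/s): [2.22, 2.22, 2.57, 3.14, 3.14, 3.14].

## Interface

Orientations are given as [roll, pitch, yaw] about the fixed x, y, z axes, in that order (R = Rz(yaw) Ry(pitch) Rx(roll)).
In Python, from station import ctrl gives the robot as it stands.
- The arm moves only by the tool jog_arm, never from a script. Its argument "motion" is a list of rows, each a list of 7 numbers: the shift along the tool's x, y, z in m, then the turn, a rotation vector about the tool's x, y, z in rad, then the opening, from -1 (shut) to 1 (fully open). In form: [[tx, ty, tz, rx, ry, rz, gripper], ...]. A call has 1 to 5 rows; each row shifts and turns the commanded pose from where the row before left it, along the tool's axes as they then stand; what a row does not reach is not made up. A row lasts 1/10 s, in which the tool goes at most 50 mm and 8.59 degrees, less where a joint would pass 70% of its speed; a pose out of reach is approached as far as the arm can. A call is refused whole if a number of a shift passes 0.05 or a number of a turn 0.15, either way. A call with a gripper value outside its range is refused whole. The fingers move at their own pace and stop on an object; "squeeze" is the grip in N (left out, the last holds). Time passes only in rows, so rows that do not move let the fingers close. It gives the time, the measured TCP pose, the force, the opening and the grip force at its end, in the units of the state.
- ctrl.get_obs(): the state, without advancing time (a new reading comes with each control period).
- ctrl.camera(name): name is "side" or "top" or "wrist"; returns the picture (420x560x3 uint8, red, green, blue); there is no depth.
- ctrl.camera_model(name): a dict with "intrinsics" (3x3 intrinsics, pixels), "rvec" (rotation vector, rad) and "tvec" (3), from world to camera coordinates, as OpenCV has them. Camera axes: x right, y down, z forward; pixel columns grow to the right and rows downward; lengths in m; the calibration is good to about 2 mm. A picture is of the moment at which its call begins: read the wrist's pose just before it. camera_model takes no time and is no camera call; for the wrist camera it gives the pose at the moment of the call.
- ctrl.hand_in(): hands the job in; it is judged then, once.
The state is a dict: "time_s": time; "qpos": joint angles; "joint_vel": joint speeds; "tau": joint torques, N m; "ee_pos": TCP position; "eef_rot": TCP orientation; "force": force on the tool from outside, world axes, zero at the start; "moment": the same for the moment, N m; "grip_width": finger opening in m; "grip_force": force on a finger pad.
Only numpy, scipy, OpenCV 4.12 (cv2) and the standard library are available. Lean on these libraries where they do the work, as an engineer would, in place of code of your own. Each camera call takes 0.05 s, during which the arm holds its last target. There are 200 camera calls.

## Working session

There is one attempt and no reset: what is moved stays moved. The work goes in short steps, Python scripts to look and compute and a tool call to move; the robot and the scene stay as the last step left them, time stands still between calls to the robot, and variables do not carry over. Pictures are saved under pics/ and viewed, at most 10 in all, crops included, and the job is handed in when it is done.

Besides the shell and the picture viewer there is one more tool, called after "Call:" as name(argument=value, ...), one argument or row to a line, values as JSON. jog_arm: Moves the arm, as the interface text tells. Its arguments: {"type":"object","properties":{"motion":{"type":"array"},"squeeze":{"type":"number"}},"required":["motion"]}

```bash
ls; mkdir -p pics; python3 - <<'E'
from station import ctrl
import cv2,numpy as np
for n in("top","side","wrist"):
    m=ctrl.camera_model(n)
    im=ctrl.camera(n); np.save(f"pics/{n}0.npy",im); cv2.imwrite(f"pics/{n}0.png",im[:,:,::-1])
    R=cv2.Rodrigues(np.array(m['rvec'],float))[0]; print(n,np.round(m['intrinsics'],1).tolist(),np.round(-R.T@np.array(m['tvec']).ravel(),3),np.round(R[2],2))
o=ctrl.get_obs();print({k:np.round(v,3) for k,v in o.items()})
E
```

```text
pics
top [[441.9, 0.0, 275.3], [0.0, 441.9, 202.0], [0.0, 0.0, 1.0]] [ 0.266 -0.111  1.174] [ 0.19 -0.02 -0.98]
side [[415.5, 0.0, 282.8], [0.0, 415.5, 217.3], [0.0, 0.0, 1.0]] [ 0.383 -1.123  0.682] [ 0.07  0.87 -0.49]
wrist [[328.0, 0.0, 277.2], [0.0, 328.0, 206.5], [0.0, 0.0, 1.0]] [0.17  0.528 0.385] [ 0.24 -0.12 -0.96]
{'time_s': np.float64(0.15), 'qpos': array([ 1.051,  0.3  ,  1.521, -0.   ,  1.321, -0.067]), 'joint_vel': array([-0.001, -0.002, -0.001,  0.   ,  0.   , -0.   ]), 'tau': array([ 1.0000e-03, -5.3196e+01, -3.5282e+01,  7.1000e-02,  2.4000e-02,
       -0.0000e+00]), 'ee_pos': array([0.241, 0.494, 0.205]), 'eef_rot': array([-3.141, -0.   ,  2.689]), 'force': array([-0.219,  0.105, -0.854]), 'moment': array([-0.021,  0.011, -0.005]), 'grip_force': np.float64(0.0), 'grip_width': np.float64(0.094)}
```

View pics/top0.png

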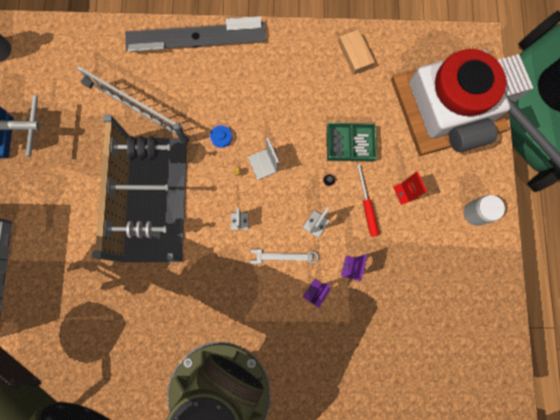

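View pics/side0.png

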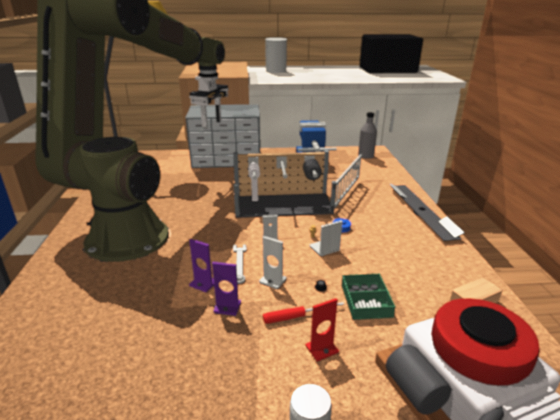

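The top view shows the bay at (145,190), with its middle peg (row 187) empty. There are five candidates:
- Steel eye bracket at top (317,222), side (273,260).
- Short bracket at top (239,220).
- Angle bracket at top (264,160).
- Purple look-alikes at top (317,292) and (354,267).
- Red look-alike at top (410,187).

The steel bracket at side (273,260) fits: it is grey, the tallest, and has the large eye. I'll confirm with enlarged crops.

```bash
python3 - <<'E'
import cv2,numpy as np
s=np.load("pics/side0.npy");t=np.load("pics/top0.npy")
cv2.imwrite("pics/c1.png",cv2.resize(s[140:295,220:380,::-1],None,fx=3.8,fy=3.8,interpolation=cv2.INTER_CUBIC))
cv2.imwrite("pics/c2.png",cv2.resize(t[60:270,75:340,::-1],None,fx=2.8,fy=2.8,interpolation=cv2.INTER_CUBIC))
E
```

```text
(no output)
```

View pics/c1.png

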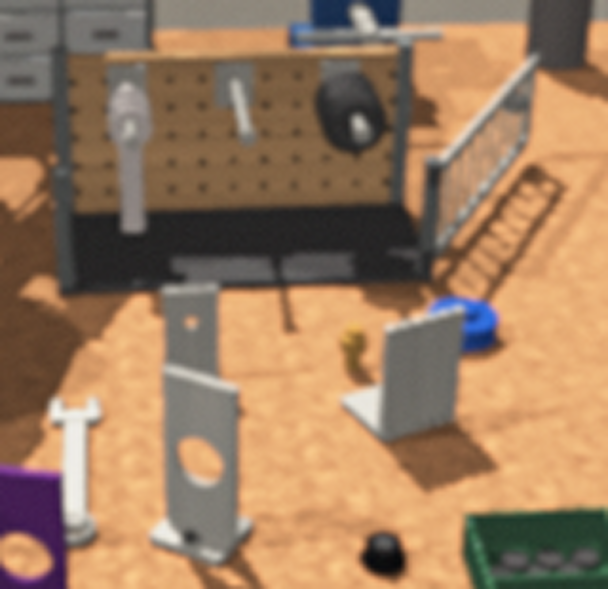

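View pics/c2.png

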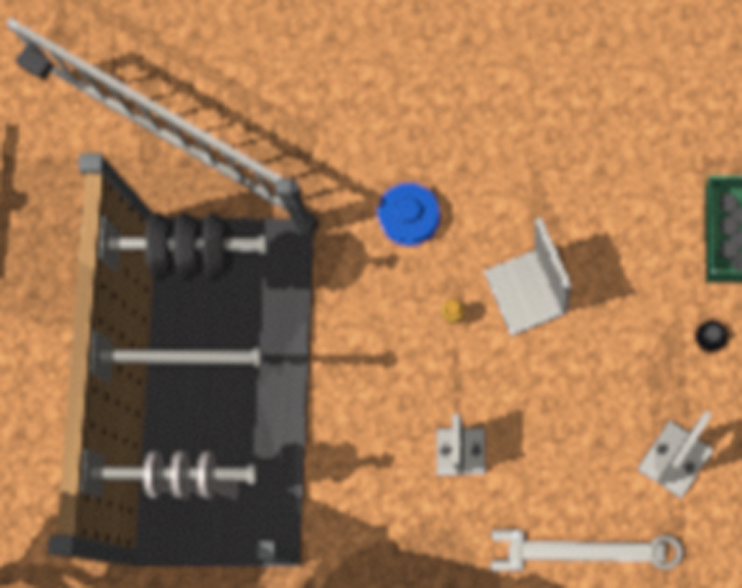

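The crops confirm it: the tall grey plate with the large eye at side crop (201,461) and top crop (690,450) is the target. The short bracket and the angle bracket stand apart from it. The empty peg runs from (258,356) to (100,355) in the top crop.

```bash
cat > h.py <<'E'
import numpy as np,cv2
from station import ctrl
def ray(m,p):
    R=cv2.Rodrigues(np.array(m['rvec'],float))[0];c=-R.T@np.array(m['tvec'],float).ravel()
    d=R.T@np.linalg.inv(np.array(m['intrinsics']))@np.array([p[0],p[1],1.]);return c,d/np.linalg.norm(d)
def onz(m,p,z):
    c,d=ray(m,p);return c+d*(z-c[2])/d[2]
def tri(m1,p1,m2,p2):
    c1,d1=ray(m1,p1);c2,d2=ray(m2,p2);A=np.c_[d1,-d2]
    s=np.linalg.lstsq(A,c2-c1,rcond=None)[0];a,b=c1+s[0]*d1,c2+s[1]*d2
    return (a+b)/2,np.linalg.norm(a-b)
def proj(m,X):
    return cv2.projectPoints(np.array(X,float).reshape(-1,3),np.array(m['rvec'],float),np.array(m['tvec'],float),np.array(m['intrinsics']),None)[0].reshape(-1,2)
E
python3 - <<'E'
from h import *
np.set_printoptions(precision=4,suppress=True)
T,S=ctrl.camera_model("top"),ctrl.camera_model("side")
t=lambda *p:np.array(p)/2.8+[75,60]
s=lambda *p:np.array(p)/3.8+[220,140]
for z in(.13,.138): print("plate corners side z",z,onz(S,s(166,367),z),onz(S,s(238,388),z))
print("far corner tri",tri(T,t(708,415),S,s(238,388)))
print("top far corner",onz(T,t(708,415),.13))
print("eye tri-plane",onz(S,s(201,461),.065))
print("foot corners top",[onz(T,t(*p),.008) for p in((640,465),(682,496),(712,455),(672,422))])
print("peg top",onz(T,t(258,356),.14),onz(T,t(105,356),.14))
print("peg tip tri",tri(T,t(258,356),S,s(247,135)))
print("short",[onz(T,t(*p),.008) for p in((438,473),(484,473),(484,430),(438,430))])
print("other pegs",onz(T,t(263,244),.14),onz(T,t(252,474),.14))
print("posts",onz(T,t(288,187),.12),onz(T,t(266,548),.12), "board",onz(T,t(90,163),.172),onz(T,t(62,545),.172))
print("angle",[onz(T,t(*p),.1) for p in((538,220),(568,285))])
E
```

```text
plate corners side z 0.13 [ 0.4114 -0.2293  0.13  ] [ 0.457  -0.2585  0.13  ]
plate corners side z 0.138 [ 0.411  -0.2423  0.138 ] [ 0.4559 -0.271   0.138 ]
far corner tri (array([ 0.4541, -0.2607,  0.1309]), np.float64(0.005416359892590892))
top far corner [ 0.4516 -0.2608  0.13  ]
eye tri-plane [ 0.4334 -0.2464  0.065 ]
foot corners top [array([ 0.424 , -0.2129,  0.008 ]), array([ 0.3949, -0.2527,  0.008 ]), array([ 0.4345, -0.2817,  0.008 ]), array([ 0.4659, -0.2437,  0.008 ])]
peg top [0.4951 0.1242 0.14  ] [0.493  0.2532 0.14  ]
peg tip tri (array([0.4951, 0.1236, 0.1428]), np.float64(0.0012864322045185487))
short [array([ 0.4137, -0.0214,  0.008 ]), array([ 0.4143, -0.0649,  0.008 ]), array([ 0.4555, -0.064 ,  0.008 ]), array([ 0.4549, -0.0203,  0.008 ])]
other pegs [0.5944 0.1254 0.14  ] [0.394  0.1235 0.14  ]
posts [0.6541 0.1108 0.12  ] [0.334  0.1128 0.12  ] board [0.653  0.2677 0.172 ] [0.3311 0.2638 0.172 ]
angle [array([ 0.6344, -0.1124,  0.1   ]), array([ 0.5737, -0.1402,  0.1   ])]
```

The measurements agree with the sizes given:
- **Bracket:** top at 0.131 m, eye at about (0.432,-0.247,0.065), plate normal at about 56°.
- **Peg:** along world +y at x≈0.4945, with its tip at y≈0.124 and z≈0.14.

I'm moving over to the bracket.

Call:
jog_arm(
  motion=[
    [-0.029, -0.034, -0.01, 0, 0, 0, 1],
    [-0.029, -0.034, -0.01, 0, 0, 0, 1],
    [-0.029, -0.034, 0, 0, 0, 0, 1],
    [-0.029, -0.034, 0, 0, 0, 0, 1],
    [-0.029, -0.034, 0, 0, 0, 0, 1],
  ],
)

```text
time_s: 0.65
ee_pos: [0.2966, 0.2766, 0.2254]
eef_rot: [3.142, 0.0, 2.689]
force: [0.5, 0.2, 0.1]
grip_width: 0.0942
grip_force: 0.0
```

Call:
jog_arm(
  motion=[
    [-0.029, -0.034, 0, 0, 0, 0, 1],
    [-0.029, -0.034, 0, 0, 0, 0, 1],
    [-0.029, -0.034, 0, 0, 0, 0, 1],
    [-0.029, -0.034, 0, 0, 0, 0, 1],
    [-0.029, -0.034, 0, 0, 0, 0, 1],
  ],
)

```text
time_s: 1.15
ee_pos: [0.3526, 0.0602, 0.2256]
eef_rot: [3.141, 0.0, 2.689]
force: [1.4, 0.6, 0.6]
grip_width: 0.094
grip_force: 0.0
```

Call:
jog_arm(
  motion=[
    [-0.029, -0.034, 0, 0, 0, 0, 1],
    [-0.029, -0.034, 0, 0, 0, 0, 1],
    [-0.029, -0.034, 0, 0, 0, 0, 1],
    [-0.029, -0.034, 0, 0, 0, 0, 1],
    [0, 0, 0, 0, 0, 0, 1],
  ],
)

```text
time_s: 1.65
ee_pos: [0.3978, -0.1148, 0.225]
eef_rot: [-3.141, -0.001, 2.684]
force: [-0.2, 0.5, -0.9]
grip_width: 0.0938
grip_force: 0.0
```

```bash
python3 - <<'E'
from h import *
m=ctrl.camera_model("wrist");im=ctrl.camera("wrist")
np.savez("pics/w1.npz",im=im,**m)
print(proj(m,[[.432,-.247,.13],[.4114,-.2293,.13],[.457,-.2585,.13],[.432,-.247,.0]]).round(0).tolist())
cv2.imwrite("pics/w1.png",im[:,:,::-1])
E
```

```text
[[168.0, 298.0], [173.0, 272.0], [172.0, 323.0], [200.0, 245.0]]
```

View pics/w1.png

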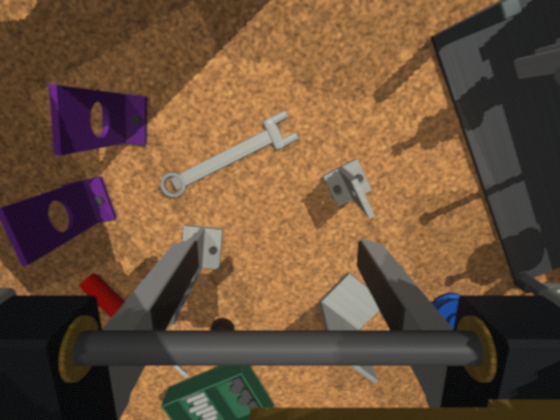

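The wrist view shows the bracket's foot at (183–222, 226–268), half behind the left finger, with the plate leaning down to about (170,310). I'll move so that it lies between the fingers and look again.

Call:
jog_arm(
  motion=[
    [-0.02, -0.034, 0, 0, 0, 0, 1],
    [-0.02, -0.034, 0, 0, 0, 0, 1],
    [-0.02, -0.034, 0, 0, 0, 0, 1],
    [0, 0, 0, 0, 0, 0.13, 1],
    [0, 0, 0, 0, 0, 0, 1],
  ],
)

```text
time_s: 2.2
ee_pos: [0.4067, -0.2286, 0.2252]
eef_rot: [3.141, -0.001, 2.556]
force: [-0.5, 0.5, -0.4]
grip_width: 0.0939
grip_force: 0.0
```

```bash
python3 - <<'E'
from h import *
m=ctrl.camera_model("wrist");im=ctrl.camera("wrist")
np.savez("pics/w2.npz",im=im,**m)
print(proj(m,[[.432,-.247,.13],[.4114,-.2293,.13],[.457,-.2585,.13],[.432,-.247,.0]]).round(0).tolist(),ctrl.get_obs()['eef_rot'])
cv2.imwrite("pics/w2.png",cv2.resize(im[130:330,180:400,::-1],None,fx=3,fy=3,interpolation=cv2.INTER_CUBIC))
E
```

```text
[[276.0, 240.0], [280.0, 212.0], [281.0, 268.0], [276.0, 203.0]] [ 3.14144685e+00 -5.61929221e-04  2.56133482e+00]
```

View pics/w2.png

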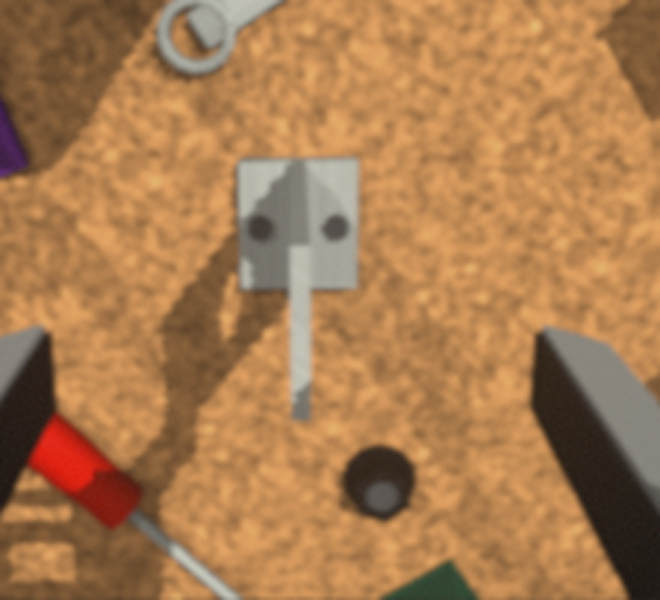

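The plate's top edge runs from crop (299,246) to (302,419), so it is almost square to the fingers.

```bash
python3 - <<'E'
from h import *
m=np.load("pics/w2.npz")
a,b=[onz(m,np.array(p)/3+[180,130],.13) for p in((299,246),(302,419))]
c=(a+b)/2;d=b-a;print(a,b,c,np.linalg.norm(d),np.degrees(np.arctan2(d[1],d[0])))
F=[onz(m,np.array(p)/3+[180,130],.008) for p in((237,158),(357,158),(358,290),(239,290))];print(np.mean(F,0))
o=ctrl.get_obs();y=o['eef_rot'][2];e=c-o['ee_pos']
print(o['ee_pos'],y,"tx,ty",e@[np.cos(y),np.sin(y),0],e@[np.sin(y),-np.cos(y),0])
E
```

```text
[ 0.41154485 -0.22982585  0.13      ] [ 0.45827127 -0.25960742  0.13      ] [ 0.43490806 -0.24471663  0.13      ] 0.05541028936471045 -32.51181909489438
[ 0.4347719  -0.24463515  0.008     ]
[ 0.40676772 -0.22816869  0.2253038 ] 2.5613348213665676 tx,ty -0.0326066015619475 0.0015882543134664556
```

Call:
jog_arm(
  motion=[
    [-0.033, 0.0015, 0, 0, 0, -0.013, 1],
    [0, 0, 0.041, 0, 0, 0, 1],
    [0, 0, 0.045, 0, 0, 0, 1],
    [0, 0, 0.045, 0, 0, 0, 1],
    [0, 0, 0, 0, 0, 0, 1],
  ],
)

```text
time_s: 2.75
ee_pos: [0.4331, -0.2432, 0.0902]
eef_rot: [3.141, -0.009, 2.576]
force: [0.8, 0.1, 0.8]
grip_width: 0.0946
grip_force: 0.0
```

Call:
jog_arm(
  motion=[
    [0, 0, 0, 0, 0, 0, -1],
    [0, 0, 0, 0, 0, 0, -1],
    [0, 0, 0, 0, 0, 0, -1],
    [0, 0, 0, 0, 0, 0, -1],
    [0, 0, 0, 0, 0, 0, -1],
  ],
  squeeze=40,
)

```text
time_s: 3.25
ee_pos: [0.4354, -0.2461, 0.0952]
eef_rot: [-3.142, 0.001, 2.572]
force: [-0.7, -0.7, -0.3]
grip_width: 0.0576
grip_force: 0.0
```

Call:
jog_arm(
  motion=[
    [0, 0, 0, 0, 0, 0, -1],
    [0, 0, 0, 0, 0, 0, -1],
    [0, 0, 0, 0, 0, 0, -1],
    [0, 0, 0, 0, 0, 0, -1],
    [0, 0, 0, 0, 0, 0, -1],
  ],
)

```text
time_s: 3.75
ee_pos: [0.4351, -0.246, 0.0944]
eef_rot: [3.142, -0.0, 2.572]
force: [0.7, -0.6, 0.1]
grip_width: 0.0171
grip_force: 0.0
```

Call:
jog_arm(
  motion=[
    [0, 0, 0, 0, 0, 0, -1],
    [0, 0, 0, 0, 0, 0, -1],
    [0, 0, 0, 0, 0, 0, -1],
    [0, 0, 0, 0, 0, 0, -1],
  ],
)

```text
time_s: 4.15
ee_pos: [0.4351, -0.2459, 0.0943]
eef_rot: [3.142, -0.0, 2.572]
force: [0.3, 0.5, -1.3]
grip_width: 0.0058
grip_force: 40.0
```

Call:
jog_arm(
  motion=[
    [0, 0, -0.01, 0, 0, 0, -1],
    [0, 0, -0.025, 0, 0, 0, -1],
    [0, 0, -0.04, 0, 0, 0, -1],
    [0, 0, -0.045, 0, 0, 0, -1],
    [0, 0, -0.01, 0, 0, -0.1, -1],
  ],
)

```text
time_s: 4.65
ee_pos: [0.4362, -0.2466, 0.2299]
eef_rot: [-3.141, 0.007, 2.672]
force: [-0.2, -0.2, -5.6]
grip_width: 0.0058
grip_force: 40.0
```

Call:
jog_arm(
  motion=[
    [0, 0, 0, 0, 0, -0.12, -1],
    [0, 0, 0, 0, 0, -0.12, -1],
    [0, 0, 0, 0, 0, -0.12, -1],
    [0, 0, 0, 0, 0, -0.11, -1],
    [0, 0, 0, 0, 0, 0, -1],
  ],
)

```text
time_s: 5.15
ee_pos: [0.435, -0.2459, 0.2248]
eef_rot: [3.142, -0.0, -3.14]
force: [-0.7, -0.2, -5.0]
grip_width: 0.0057
grip_force: 40.0
```

Call:
jog_arm(
  motion=[
    [-0.01, 0.02, 0, 0, 0, 0, -1],
    [-0.01, 0.035, 0, 0, 0, 0, -1],
    [-0.01, 0.04, 0, 0, 0, 0, -1],
    [-0.01, 0.04, 0, 0, 0, 0, -1],
    [-0.01, 0.04, 0, 0, 0, 0, -1],
  ],
)

```text
time_s: 5.65
ee_pos: [0.4851, -0.0694, 0.2247]
eef_rot: [-3.142, -0.0, 3.138]
force: [0.4, -0.8, -3.6]
grip_width: 0.006
grip_force: 40.0
```

Call:
jog_arm(
  motion=[
    [-0.0095, 0.04, 0, 0, 0, 0, -1],
    [0, 0.04, 0, 0, 0, 0, -1],
    [0, 0.03, 0, 0, 0, 0, -1],
    [0, 0.015, 0, 0, 0, 0, -1],
    [0, 0, 0, 0, 0, 0, -1],
  ],
)

```text
time_s: 6.15
ee_pos: [0.4944, 0.0557, 0.2246]
eef_rot: [3.141, -0.0, 3.141]
force: [-0.1, -0.7, -4.5]
grip_width: 0.0058
grip_force: 40.0
```

Call:
jog_arm(
  motion=[
    [0, 0, 0.02, 0, 0, 0, -1],
    [0, 0, 0.02, 0, 0, 0, -1],
    [0, 0, 0.015, 0, 0, 0, -1],
    [0, 0, 0, 0, 0, 0, -1],
    [0, 0, 0, 0, 0, 0, -1],
  ],
)

```text
time_s: 6.65
ee_pos: [0.4948, 0.0535, 0.1701]
eef_rot: [-3.141, 0.0, 3.14]
force: [0.3, 0.5, -3.9]
grip_width: 0.0057
grip_force: 40.0
```

```bash
python3 - <<'E'
from h import *
o=ctrl.get_obs();print(o['ee_pos'],o['eef_rot'])
S=ctrl.camera_model("side");s=ctrl.camera("side");t=ctrl.camera("top")
np.save("pics/side1.npy",s);np.save("pics/top1.npy",t)
e=o['ee_pos']-[0,0,.029]
print("pred eye side",proj(S,[e,e+[0.028,0,.065],e+[-.028,0,.065],[.4945,.124,.14],[.4945,.262,.14]]).round(1).tolist())
a=cv2.resize(s[130:270,220:350],None,fx=4,fy=4,interpolation=cv2.INTER_CUBIC)
cv2.imwrite("pics/s1.png",a[:,:,::-1])
E
```

```text
[0.49478824 0.05346452 0.17006377] [-3.14147101e+00  1.78883815e-04  3.13987915e+00]
pred eye side [[286.6, 185.0], [296.0, 165.3], [277.7, 165.8], [284.6, 176.3], [281.3, 160.9]]
```

View pics/s1.png

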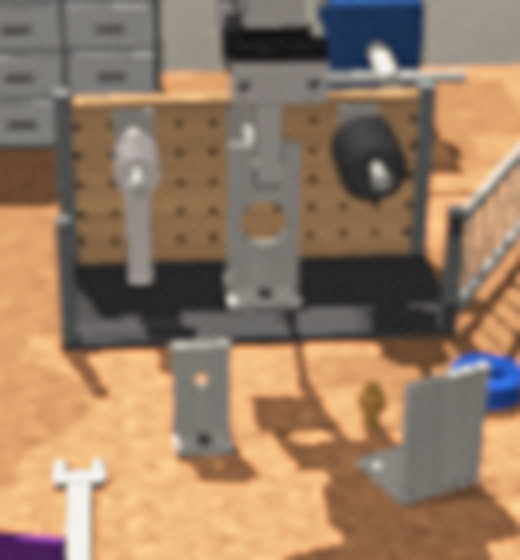

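The eye appears at crop (264,222), which is full-image (286,185.5), against a prediction of (286.6,185.0). The bracket is aligned with the peg, so I'm inserting it.

Call:
jog_arm(
  motion=[
    [0, 0.015, 0, 0, 0, 0, -1],
    [0, 0.02, 0, 0, 0, 0, -1],
    [0, 0.02, 0, 0, 0, 0, -1],
    [0, 0.015, 0, 0, 0, 0, -1],
    [0, 0, 0, 0, 0, 0, -1],
  ],
)

```text
time_s: 7.25
ee_pos: [0.4947, 0.1254, 0.17]
eef_rot: [3.141, 0.001, -3.14]
force: [-0.1, -0.3, -4.4]
grip_width: 0.0058
grip_force: 40.0
```

Call:
jog_arm(
  motion=[
    [0, 0.015, 0, 0, 0, 0, -1],
    [0, 0.02, 0, 0, 0, 0, -1],
    [0, 0.015, 0, 0, 0, 0, -1],
    [0, 0.005, 0, 0, 0, 0, -1],
    [0, 0, 0, 0, 0, 0, -1],
  ],
)

```text
time_s: 7.75
ee_pos: [0.4946, 0.1794, 0.1694]
eef_rot: [-3.141, -0.0, -3.141]
force: [0.1, -0.6, -5.1]
grip_width: 0.0055
grip_force: 40.0
```

```bash
python3 - <<'E'
from h import *
o=ctrl.get_obs();print(o['ee_pos'],o['eef_rot'],o['force'])
s=ctrl.camera("side")
cv2.imwrite("pics/s2.png",cv2.resize(s[120:230,230:340,::-1],None,fx=5,fy=5,interpolation=cv2.INTER_CUBIC))
E
```

```text
[0.49455089 0.17941842 0.16939743] [-3.14144809e+00 -7.46855898e-05 -3.14051362e+00] [ 0.13975927 -0.62412202 -5.08779747]
```

View pics/s2.png

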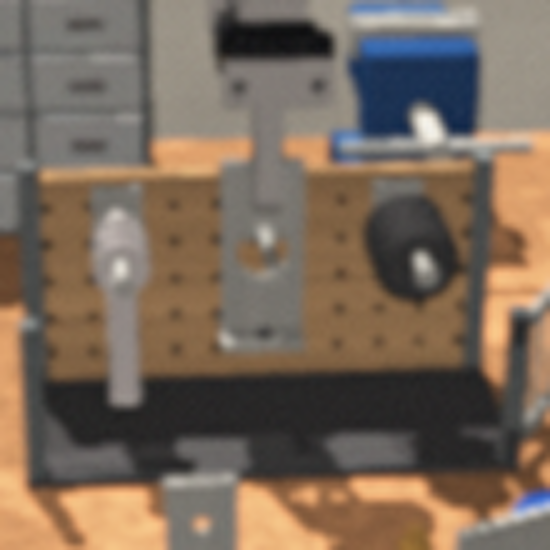

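The peg tip, at crop (265,235), shows through the eye with no contact force. I'm lowering until the peg takes the weight.

Call:
jog_arm(
  motion=[
    [0, 0, 0.004, 0, 0, 0, -1],
    [0, 0, 0.004, 0, 0, 0, -1],
    [0, 0, 0.002, 0, 0, 0, -1],
    [0, 0, 0, 0, 0, 0, -1],
    [0, 0, 0, 0, 0, 0, -1],
  ],
)

```text
time_s: 8.3
ee_pos: [0.4946, 0.1789, 0.1595]
eef_rot: [3.142, 0.0, 3.142]
force: [-1.0, -0.1, -4.7]
grip_width: 0.0055
grip_force: 40.0
```

Call:
jog_arm(
  motion=[
    [0, 0, 0.0015, 0, 0, 0, -1],
    [0, 0, 0, 0, 0, 0, -1],
    [0, 0, 0, 0, 0, 0, -1],
  ],
)

```text
time_s: 8.6
ee_pos: [0.4946, 0.1791, 0.158]
eef_rot: [3.142, 0.0, -3.141]
force: [-0.1, -0.9, -4.9]
grip_width: 0.0059
grip_force: 40.0
```

Call:
jog_arm(
  motion=[
    [0, 0, 0.001, 0, 0, 0, -1],
    [0, 0, 0, 0, 0, 0, -1],
    [0, 0, 0, 0, 0, 0, -1],
  ],
)

```text
time_s: 8.9
ee_pos: [0.4946, 0.1791, 0.1569]
eef_rot: [-3.142, -0.0, -3.141]
force: [-1.8, -1.0, -4.5]
grip_width: 0.0055
grip_force: 40.0
```

Call:
jog_arm(
  motion=[
    [0, 0, 0.001, 0, 0, 0, -1],
    [0, 0, 0, 0, 0, 0, -1],
    [0, 0, 0, 0, 0, 0, -1],
  ],
)

```text
time_s: 9.2
ee_pos: [0.4949, 0.1791, 0.1563]
eef_rot: [3.141, 0.001, -3.141]
force: [0.1, 0.3, -0.2]
grip_width: 0.0057
grip_force: 40.0
```

The peg has taken the weight: the vertical force went from -4.7 N to about 0. I'm releasing now.

Call:
jog_arm(
  motion=[
    [0, 0, 0, 0, 0, 0, -0.6],
    [0, 0, 0, 0, 0, 0, -0.6],
    [0, 0, 0, 0, 0, 0, 0.2],
    [0, 0, 0, 0, 0, 0, 0.2],
    [0, 0, 0, 0, 0, 0, 0.2],
  ],
)

```text
time_s: 9.7
ee_pos: [0.4946, 0.1791, 0.1559]
eef_rot: [-3.142, -0.0, -3.141]
force: [-0.4, 0.3, 0.7]
grip_width: 0.0393
grip_force: 0.0
```

Call:
jog_arm(
  motion=[
    [0, 0, 0, 0, 0, 0, 0.2],
    [0, 0, 0, 0, 0, 0, 0.2],
    [0, 0, 0, 0, 0, 0, 0.2],
    [0, 0, 0, 0, 0, 0, 0.2],
    [0, 0, -0.01, 0, 0, 0, 0.2],
  ],
)

```text
time_s: 10.2
ee_pos: [0.494, 0.1789, 0.1653]
eef_rot: [-3.141, -0.002, -3.141]
force: [0.0, -1.2, 0.4]
grip_width: 0.0566
grip_force: 0.0
```

Call:
jog_arm(
  motion=[
    [0, 0, -0.02, 0, 0, 0, 0.2],
    [0, 0, -0.03, 0, 0, 0, 0.2],
    [0, 0, -0.03, 0, 0, 0, 0.2],
    [0, 0, -0.03, 0, 0, 0, 0.2],
    [0, 0, 0, 0, 0, 0, 0.2],
  ],
)

```text
time_s: 10.7
ee_pos: [0.4956, 0.1793, 0.2807]
eef_rot: [3.14, 0.007, -3.141]
force: [0.2, -1.0, 0.5]
grip_width: 0.0566
grip_force: 0.0
```

Call:
jog_arm(
  motion=[
    [0, 0, 0, 0, 0, 0, 0.2],
    [0, 0, 0, 0, 0, 0, 0.2],
    [0, 0, 0, 0, 0, 0, 0.2],
    [0, 0, 0, 0, 0, 0, 0.2],
    [0, 0, 0, 0, 0, 0, 0.2],
  ],
)

```text
time_s: 11.2
ee_pos: [0.4945, 0.179, 0.2756]
eef_rot: [-3.141, -0.001, -3.141]
force: [-0.3, 0.4, 0.1]
grip_width: 0.0562
grip_force: 0.0
```

```bash
python3 - <<'E'
from h import *
f=[ctrl.camera("side").astype(int) for _ in range(8)]
print([int(np.abs(f[i+1]-f[i])[150:200,270:295].max()) for i in range(7)], ctrl.get_obs()['time_s'])
cv2.imwrite("pics/s3.png",cv2.resize(f[-1][110:250,220:350,::-1].astype(np.uint8),None,fx=4,fy=4,interpolation=cv2.INTER_CUBIC))
E
```

```text
[6, 5, 5, 5, 5, 16, 15] 11.6
```

View pics/s3.png

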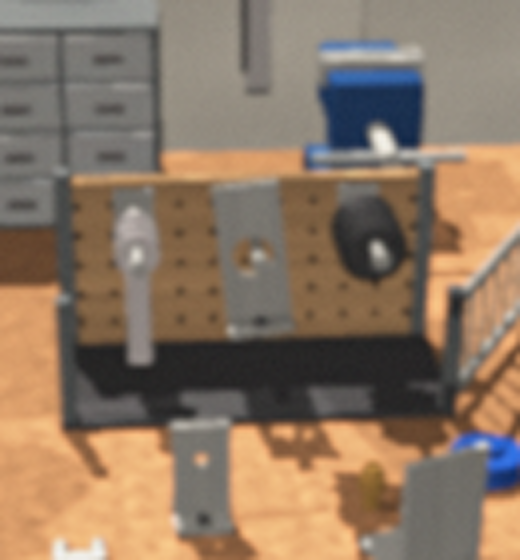

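The bracket hangs on the peg and is released, but it is rolled a few degrees and may be swinging. I'll let it settle, then measure.

Call:
jog_arm(
  motion=[
    [0, 0, 0, 0, 0, 0, 0.2],
    [0, 0, 0, 0, 0, 0, 0.2],
    [0, 0, 0, 0, 0, 0, 0.2],
    [0, 0, 0, 0, 0, 0, 0.2],
    [0, 0, 0, 0, 0, 0, 0.2],
  ],
)

```text
time_s: 12.1
ee_pos: [0.4946, 0.179, 0.2759]
eef_rot: [-3.142, -0.0, -3.141]
force: [-0.7, -0.2, -0.0]
grip_width: 0.0565
grip_force: 0.0
```

Call:
jog_arm(
  motion=[
    [0, 0, 0, 0, 0, 0, 0.2],
    [0, 0, 0, 0, 0, 0, 0.2],
    [0, 0, 0, 0, 0, 0, 0.2],
    [0, 0, 0, 0, 0, 0, 0.2],
    [0, 0, 0, 0, 0, 0, 0.2],
  ],
)

```text
time_s: 12.6
ee_pos: [0.4946, 0.1791, 0.2759]
eef_rot: [3.142, -0.0, -3.141]
force: [-0.3, 0.4, -0.9]
grip_width: 0.0561
grip_force: 0.0
```

Call:
jog_arm(
  motion=[
    [0, 0, 0, 0, 0, 0, 0.2],
    [0, 0, 0, 0, 0, 0, 0.2],
    [0, 0, 0, 0, 0, 0, 0.2],
    [0, 0, 0, 0, 0, 0, 0.2],
    [0, 0, 0, 0, 0, 0, 0.2],
  ],
)

```text
time_s: 13.1
ee_pos: [0.4946, 0.179, 0.2759]
eef_rot: [-3.142, -0.0, -3.141]
force: [0.4, 0.4, 0.4]
grip_width: 0.0563
grip_force: 0.0
```

Call:
jog_arm(
  motion=[
    [0, 0, 0, 0, 0, 0, 0.2],
    [0, 0, 0, 0, 0, 0, 0.2],
    [0, 0, 0, 0, 0, 0, 0.2],
    [0, 0, 0, 0, 0, 0, 0.2],
    [0, 0, 0, 0, 0, 0, 0.2],
  ],
)

```text
time_s: 13.6
ee_pos: [0.4946, 0.179, 0.2759]
eef_rot: [-3.142, -0.0, -3.141]
force: [-0.1, 0.1, -0.3]
grip_width: 0.0561
grip_force: 0.0
```

```bash
python3 - <<'E'
from h import *
S=ctrl.camera_model("side");X=[]
for k in range(24):
    s=ctrl.camera("side")
    g=cv2.cvtColor(s,cv2.COLOR_RGB2HSV); m=((g[:,:,1]<60)&(g[:,:,2]>70)).astype(np.uint8)
    m[:154]=0;m[194:]=0;m[:,:268]=0;m[:,298:]=0
    n,l,st,ce=cv2.connectedComponentsWithStats(m);i=1+np.argmax(st[1:,4])
    r=[np.nonzero(l[y]==i)[0].mean() for y in (160,162,164,180,182,184)]
    X.append([ce[i][0],ce[i][1],np.degrees(np.arctan2(np.mean(r[3:])-np.mean(r[:3]),20))])
X=np.array(X);print(X[::3].round(1).tolist(),X.std(0),st[i],ctrl.get_obs()['time_s'])
cv2.imwrite("pics/s4.png",cv2.resize(s[110:250,220:350,::-1],None,fx=4,fy=4,interpolation=cv2.INTER_CUBIC))
E
```

```text
[[282.8, 174.0, 6.2], [282.8, 174.0, 6.2], [282.8, 174.0, 6.2], [282.8, 174.0, 6.2], [282.8, 174.0, 6.2], [282.8, 174.0, 6.2], [282.9, 174.1, 6.2], [282.8, 174.0, 6.2]] [0.01710777 0.02446553 0.1303143 ] [273 155  20  39 571] 14.8
```

View pics/s4.png

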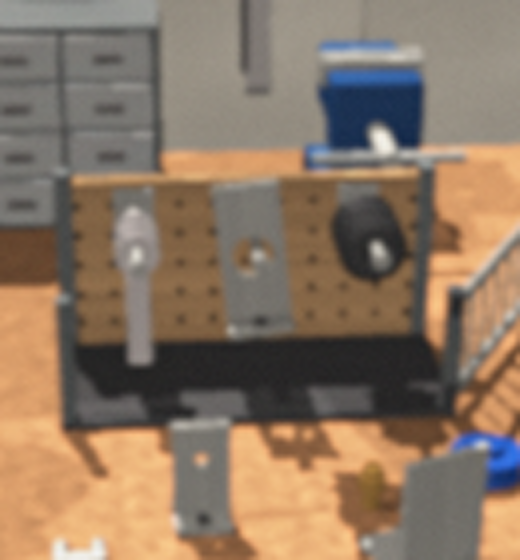

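```bash
python3 - <<'E'
from h import *
S=ctrl.camera_model("side");s=lambda *p:np.array(p)/4+[220,110]
def onx(p,x):
    c,d=ray(S,p);return c+d*(x-c[1])/d[1]
y=.179
print("eye",onx(s(254,256),y),"topmid",onx(s(246,184),y-.003),"foot front bottom L,R",onx(s(229,337),y-.025),onx(s(294,331),y-.025),"top L,R",onx(s(213,187),y-.003),onx(s(278,181),y-.003))
E
```

```text
eye [0.49558049 0.179      0.12478027] topmid [0.48812248 0.176      0.19080093] foot front bottom L,R [0.47259145 0.154      0.06118856] [0.52836254 0.154      0.065105  ] top L,R [0.46071099 0.176      0.18880885] [0.51474333 0.176      0.19281533]
```

The bracket is at rest. Its eye is about 1 mm off the peg's axis sideways and about 13–15 mm below it, the roll is about 4–6°, and the heights match an upright bracket. Handing in.

```bash
python3 -c "
from station import ctrl
print(ctrl.hand_in())"
```

```text
the job is handed in; nothing more can be done
None
```

The tallest steel bracket hangs on the empty peg, released and at rest with a 4–6° roll (limit 15°), the other two brackets were not touched, and the job is handed in; no verdict was returned.

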